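# Line up the rail under the drill

### The job

Slide the wooden rail with the red dot along the bench top, without lifting it, until its red dot sits right under the tip of the drill bit, then let go and leave it lying flat. Don't knock the drill stand, and leave the rail with the blue dot where it lies.

Things in the scene. Friction and masses are not known exactly. Their poses are not given: they have to be found in the camera images.
- red_rail_center (a point): centre (half-way up, 15 mm above the bench) of the rail to move: brown wooden bar 280 long, 45 wide, 30 high (mm), about 0.25 kg, lying loose and flat with free space around. Red dot on top near one end. x along the bar towards the dot end, y across the 45 mm width, z up. At the start the dot end points away from the robot, within about 17 degrees.
- red_rail_spot (a point): centre of the red dot (24 mm across, with a black cross) on the rail's top face, 30 mm above the bench; it lies 115 mm from the rail's centre along its x axis, 25 mm from the end. Same axes.
- drill_stand: fixed drill stand. Origin: on the bench exactly below the bit tip, z up. A 6 mm brass bit, tip 55 mm up (the rail passes under), hangs below a chuck and a black motor 50 mm across with a yellow cap, 88 to 287 mm up on the bit's axis, in a red clamp 62 mm across. Column (314 mm high, round foot 110 mm across) 170 mm off along the stand's x: away from the robot, a little left. Robot's side free.
- blue_rail_center (a point): centre (half-way up) of the other rail, same wood, size and axes, but with a blue dot: leave it. The two rails lie one left and one right of the drill, either way round.

How it is judged:
By the outcome, as a careful person would: the job done as asked, in the order asked, and still so for the second after the job is handed in, with the robot touching nothing.
It also fails if it takes over 38 s, if anything falls off the work surface, if the arm or the gripper's body presses on something with over 40 N, if the wrist force passes 120 N, or if a joint passes its speed limit or range.

### The arm

A 6-joint arm with a two-finger parallel gripper is mounted at the origin on the work surface. World frame = base frame: x ahead of the robot, y to its left, z up, the work surface at z = 0. Lengths are in m, angles in degrees, forces in N, time in s.
With the tool pointing down it reaches from about 0.35 to 0.875 m from the base axis. Payload 4.2 kg.
Tool frame: the origin (TCP) lies on the front face of the gripper's body, between the roots of the fingers; the fingertips stand finger_overhang ahead of it and the grasp point (between the pads) lies 51 mm ahead of it (finger_overhang is the distance from the TCP to the fingertips, in m); z points along the fingers, y is the line along which they close (so a half turn about z gives the same grasp; the last joint's range is limited). The gripper opens to 87 mm and grips with 3 to 60 N. Pads are 19 mm wide; open, the fingers measure 117 mm over their backs; the gripper's body (75 mm by 190 mm) begins 51 mm behind the grasp point.
Start: joints at [-52.047, 22.042, 0.453, 0, -68.411, -14.817], TCP at [0.246, -0.575, 0.292] pointing down, gripper open.
Joint ranges: [-179.83, 179.83], [-69.29, 118.12], [-61.27, 80.66], [-181.25, 117.63], [-171.15, -9.14], [-177.46, 177.46]. Speed limits (degrees/s): [159.86, 159.86, 180, 180, 180, 180].

### API

Orientations are given as a 3x3 rotation matrix whose columns are the frame's x, y, z axes.
In Python, from station import sense, capture, camera_model, finish_job, finger_overhang gives the robot as it stands. The module is installed in compiled form; this text tells all that it offers.
- The arm moves only by the tool jog_arm, never from a script. Its argument "rows" is a list that holds one entry, the list of rows, each a list of 4 numbers: the shift along the tool's x, y, z in m, then the turn about the tool's z in rad. A call has 1 to 20 rows; each row shifts and turns the commanded pose from where the row before left it, along the tool's axes as they then stand; what a row does not reach is not made up. A row lasts 1/8 s, in which the tool goes at most 62.5 mm and 10.7 degrees, less where a joint would pass 70% of its speed; a pose out of reach is approached as far as the arm can. A call is refused whole if a number of a shift passes 0.0625 or a number of a turn 0.188, either way. A call with a gripper value outside its range is refused whole. "claw" is the opening, from 0 (shut) to 1 (fully open), set as the call begins (left out, the last holds). The fingers move at their own pace and stop on an object; the grip force is fixed at half the most. Time passes only in rows, so rows that do not move let the fingers close. It gives the time, the measured TCP pose, the force, the opening and the grip force at its end, in the units of the state.
- sense(): the state, without advancing time (a new reading comes with each control period).
- capture(name): name is "scene" or "top" or "wrist"; returns the picture (480x640x3 uint8, red, green, blue); there is no depth.
- camera_model(name): a dict with "fovy" (degrees; the focal length in pixels is half the picture's height over the tangent of half this angle, whatever the lens; pixels are square), "cx", "cy" (the principal point, pixels), "eye" and "rotation" of the camera in the world. Camera axes: x right, y down, z forward; pixel columns grow to the right and rows downward; lengths in m; the calibration is good to about 2 mm. A picture is of the moment at which its call begins: read the wrist's pose just before it. camera_model takes no time and is no camera call; for the wrist camera it gives the pose at the moment of the call.
- finish_job(): hands the job in; it is judged then, once.
The state is a dict: "time_s": time; "joints": joint angles; "joint_velocities": joint speeds; "effort": joint torques, N m; "tcp_pos": TCP position; "ee_rot": TCP orientation; "wrist_force": force on the tool from outside, world axes, zero at the start; "moment": the same for the moment, N m; "gripper_width": opening from 0.0 (shut) to 1.0 (fully open); "gripper_force": force on a finger pad.
Only numpy, scipy, OpenCV 4.12 (cv2) and the standard library are available. Lean on these libraries where they do the work, as an engineer would, in place of code of your own. Each camera call takes 0.05 s, during which the arm holds its last target. There are 200 camera calls.

## Working session

There is one attempt and no reset: what is moved stays moved. The work goes in short steps, Python scripts to look and compute and a tool call to move; the robot and the scene stay as the last step left them, time stands still between calls to the robot, and variables do not carry over. Pictures are saved under pics/ and viewed, at most 10 in all, crops included, and the job is handed in when it is done.

Besides the shell and the picture viewer there is one more tool, called after ">>>" as name(argument=value, ...) on one line, values as JSON. jog_arm: Moves the arm, as the interface text tells. Its arguments: {"type":"object","properties":{"rows":{"type":"array"},"claw":{"type":"number"}},"required":["rows"]}

```bash
mkdir -p pics
python3 - <<'E'
from station import *
import cv2
print(finger_overhang)
for n in("scene","top"):
    m=camera_model(n);print(n,m)
    cv2.imwrite(f"pics/{n}0.png",capture(n)[:,:,::-1])
s=sense();print(s["time_s"],s["tcp_pos"],s["ee_rot"],s["gripper_width"])
E
```

```text
0.0697
scene {'fovy': 48.131684372561374, 'cx': 320.3744237508954, 'cy': 241.46037548488397, 'eye': array([1.21631858, 0.40250564, 0.52424761]), 'rotation': array([[-0.5069954 ,  0.45442318, -0.73243105],
       [ 0.86191271,  0.27505066, -0.42597373],
       [ 0.00788331, -0.84725835, -0.53112253]])}
top {'fovy': 48.958969000439204, 'cx': 312.99022967020073, 'cy': 243.6833406532878, 'eye': array([0.36537918, 0.0090698 , 0.99346877]), 'rotation': array([[-0.02376997, -0.98193029,  0.1877442 ],
       [-0.99964005,  0.02568209,  0.00775848],
       [-0.01243995, -0.18749221, -0.98218731]])}
0.1 [ 0.24543653 -0.5743618   0.29129009] [[-9.19639998e-01 -3.92761444e-01 -8.49534048e-04]
 [-3.92762349e-01  9.19638401e-01  1.71733802e-03]
 [ 1.06759973e-04  1.91299772e-03 -9.99998165e-01]] 1.0001226894060133
```

View pics/top0.png

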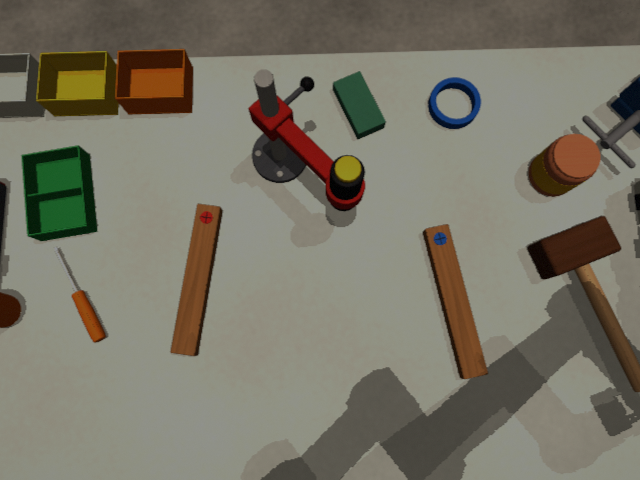

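View pics/scene0.png

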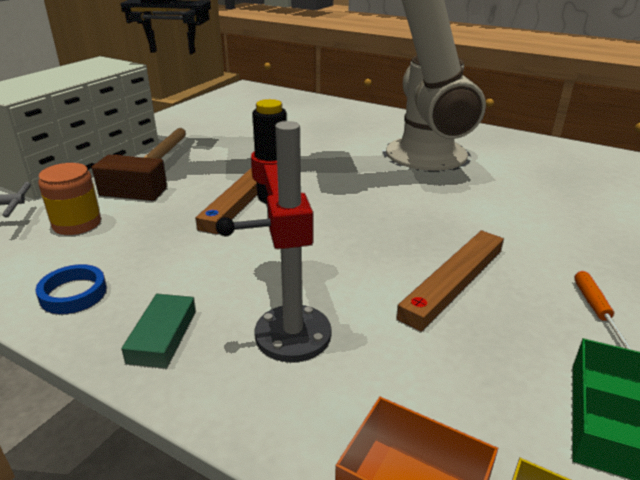

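The top view shows the red dot at about (206,217) and its rail's near end at about (184,354). The drill's yellow cap is at about (348,168), the foot at about (280,156), and the blue rail is on the right. I'll enlarge both areas for closer readings.

```bash
cat > h.py <<'E'
import numpy as np
from station import *
def ray(n,u,v,z,m=None):
    m=m or camera_model(n); f=240/np.tan(np.radians(m["fovy"]/2))
    d=m["rotation"]@np.array([(u-m["cx"])/f,(v-m["cy"])/f,1]); e=np.array(m["eye"])
    return e+d*(z-e[2])/d[2]
def proj(n,p,m=None):
    m=m or camera_model(n); f=240/np.tan(np.radians(m["fovy"]/2))
    c=m["rotation"].T@(np.array(p)-m["eye"]); return f*c[0]/c[2]+m["cx"],f*c[1]/c[2]+m["cy"]
E
python3 - <<'E'
from h import *
import cv2
a=cv2.imread("pics/top0.png")
cv2.imwrite("pics/crop1.png",cv2.resize(a[140:370,160:380],None,fx=2.6,fy=2.6,interpolation=cv2.INTER_CUBIC))
h=cv2.cvtColor(a,cv2.COLOR_BGR2HSV)
def cen(m,x0,y0,x1,y1):
    k=np.zeros_like(m);k[y0:y1,x0:x1]=m[y0:y1,x0:x1];M=cv2.moments(k,True);return M['m10']/M['m00'],M['m01']/M['m00'],M['m00']
y=cen(cv2.inRange(h,(22,120,80),(35,255,255)),325,145,370,195)
r=cen(cv2.inRange(h,(0,205,90),(6,255,255))|cv2.inRange(h,(172,150,90),(180,255,255)),190,200,225,232)
print(y,ray("top",*y[:2],.287)); print(r,ray("top",*r[:2],.03))
print("foot",ray("top",280,156,.01),"coltop",ray("top",264,78,.314))
E
```

```text
(347.4583333333333, 167.88636363636363, 528.0) [ 0.60729957 -0.03622712  0.287     ]
(205.93, 217.03, 100.0) [0.60592461 0.21710681 0.03      ]
foot [0.7302817  0.07742914 0.01      ] coltop [0.73277167 0.07729678 0.314     ]
```

View pics/crop1.png

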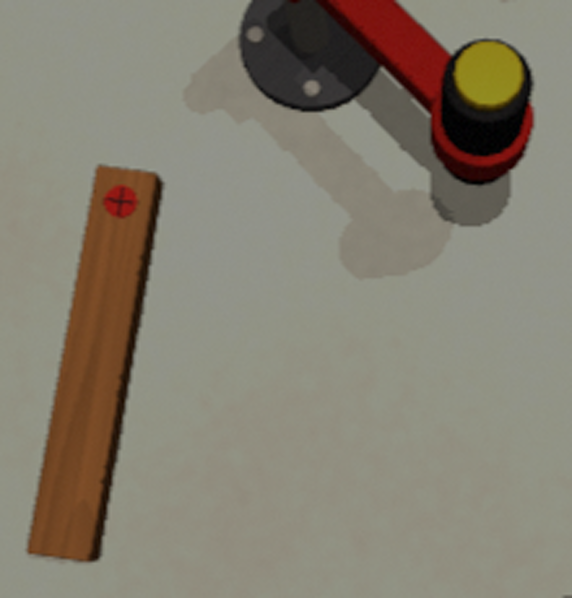

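The enlarged crop shows the red dot at full-frame (206.5,217.3). The near end's top-edge midpoint is at (183.1,353.9) and the far end's at (208.8,205.4). Next I'll compute the targets.

Run:
```python
from h import *
d=ray("top",206.3,217.2,.03);n=ray("top",183.1,353.9,.03);f=ray("top",208.8,205.4,.03)
print(d,n,f,np.linalg.norm(f-n)); u=(f-n)/np.linalg.norm(f-n);print("yaw",np.degrees(np.arctan2(u[1],u[0])))
c=(f+n)/2;g=c-.06*u;print("c",c,"g",g, "dot pred",c+.115*u)
s=sense();R=s["ee_rot"]
for w in([.40,-.15,.27],[g[0],g[1],.22]): print(R.T@(np.array(w)-s["tcp_pos"]))
```

```text
[0.60557643 0.21640344 0.03      ] [0.35430197 0.25454258 0.03      ] [0.62841347 0.2119902  0.03      ] 0.27739469983166626
yaw -8.824019774090614
c [0.49135772 0.23326639 0.03      ] g [0.43206787 0.2424704  0.03      ] dot pred [0.6049966  0.21562538 0.03      ]
[-0.30881836  0.3295121   0.02188752]
[-0.4924622   0.67775228  0.07253419]
```

>>> jog_arm(rows=[[[-0.034,0.0366,0.0024,0],[-0.034,0.0366,0.0024,0],[-0.034,0.0366,0.0024,0],[-0.034,0.0366,0.0024,0],[-0.034,0.0366,0.0024,0],[-0.034,0.0366,0.0024,0],[-0.034,0.0366,0.0024,0],[-0.034,0.0366,0.0024,0],[-0.034,0.0366,0.0024,0],[-0.0207,0.0387,0.0056,0],[-0.0207,0.0387,0.0056,0],[-0.0207,0.0387,0.0056,0],[-0.0207,0.0387,0.0056,0],[-0.0207,0.0387,0.0056,0],[-0.0207,0.0387,0.0056,0],[-0.0207,0.0387,0.0056,0],[-0.0207,0.0387,0.0056,0],[-0.0207,0.0387,0.0056,0],[0,0,0,0],[0,0,0,0]]], claw=1)

```text
time_s: 2.6
tcp_pos: [0.4316, 0.2414, 0.2198]
ee_rot: [[-0.92, -0.393, -0.001], [-0.393, 0.92, -0.001], [0.002, -0.0, -1.0]]
wrist_force: [-0.5, 0.2, -0.7]
gripper_width: 0.998
gripper_force: 0.0
```

>>> jog_arm(rows=[[[0,0,0,0.139],[0,0,0,0.139],[0,0,0,0.139],[0,0,0,0.14],[0,0,0,0],[0,0,0,0]]])

```text
time_s: 3.35
tcp_pos: [0.432, 0.2412, 0.2204]
ee_rot: [[-0.988, 0.152, 0.0], [0.152, 0.988, 0.0], [-0.0, 0.0, -1.0]]
wrist_force: [1.1, 0.4, -0.3]
gripper_width: 1.001
gripper_force: 0.0
```

Run:
```python
from h import *
import cv2
s=sense();m=camera_model("wrist");a=capture("wrist")
cv2.imwrite("pics/w1.png",a[:,:,::-1])
R=s["ee_rot"];print(s["time_s"],s["tcp_pos"],s["joints"],np.degrees(np.arctan2(R[1,1],R[0,1])));print(m)
import pickle;pickle.dump(m,open("w1.pkl","wb"))
for p in([.3543,.2545,.03],[.6055,.2164,.03],[.607,-.036,.055]):print(proj("wrist",p,m))
```

```text
3.35 [0.43197726 0.24118183 0.22043291] [ 4.80185319e+01  1.33766299e+01 -2.34751778e+01 -2.72979897e-03
 -5.31421399e+01 -1.46735554e+02] 81.28134099325472
{'fovy': 59.59876747390613, 'cx': 322.7547777407868, 'cy': 233.54187676732195, 'eye': array([0.35544567, 0.25356732, 0.3111964 ]), 'rotation': array([[ 1.50839489e-01,  9.48618096e-01,  2.78156713e-01],
       [ 9.88558264e-01, -1.44720321e-01, -4.25274954e-02],
       [-8.74228936e-05,  2.81388943e-01, -9.59593797e-01]])}
(np.float64(323.9581116229431), np.float64(108.59016247001657))
(np.float64(323.9845652603635), np.float64(434.44441487313884))
(np.float64(5.652865358200927), np.float64(499.7580295032716))
```

View pics/w1.png

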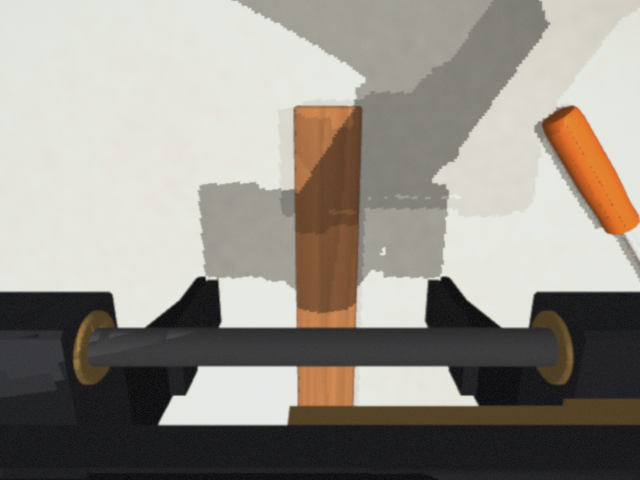

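The wrist view shows the rail centred between the open fingers at column ≈327 (near end at about (327,107)), against a predicted 324. It's aligned, so I'll descend and grip.

>>> jog_arm(rows=[[[0,0,0.035,0],[0,0,0.035,0],[0,0,0.035,0],[0,0,0.025,0],[0,0,0.012,0],[0,0,0.005,0],[0,0,0,0],[0,0,0,0]]])

```text
time_s: 4.4
tcp_pos: [0.4324, 0.2424, 0.0741]
ee_rot: [[-0.988, 0.152, 0.001], [0.152, 0.988, 0.001], [-0.001, 0.002, -1.0]]
wrist_force: [-0.3, -0.2, 0.3]
gripper_width: 1.0
gripper_force: 0.0
```

>>> jog_arm(rows=[[[0,0,0,0],[0,0,0,0],[0,0,0,0],[0,0,0,0],[0,0,0,0],[0,0,0,0],[0,0,0,0],[0,0,0,0],[0,0,0,0],[0,0,0,0]]], claw=0)

```text
time_s: 5.65
tcp_pos: [0.4321, 0.242, 0.0733]
ee_rot: [[-0.988, 0.152, 0.0], [0.152, 0.988, 0.0], [-0.0, 0.0, -1.0]]
wrist_force: [0.8, 0.3, -0.3]
gripper_width: 0.516
gripper_force: 30.0
```

Run:
```python
from h import *
import cv2
a=capture("top")[:,:,::-1]
s=sense();print(s["time_s"],s["tcp_pos"],s["gripper_width"],s["gripper_force"],s["wrist_force"])
cv2.imwrite("pics/top2.png",a)
h=cv2.cvtColor(a,cv2.COLOR_BGR2HSV)
k=cv2.inRange(h,(0,205,90),(6,255,255))|cv2.inRange(h,(172,150,90),(180,255,255))
k[:200]=0;k[240:]=0;k[:,:185]=0;k[:,230:]=0
M=cv2.moments(k,True);u,v=M['m10']/M['m00'],M['m01']/M['m00'];d=ray("top",u,v,.03);print(u,v,M['m00'],d)
t=np.array([.607,-.036,.03]);R=s["ee_rot"];print(R.T@(t-d))
```

```text
5.7 [0.43209558 0.24198096 0.07325329] 0.5158574378176367 29.997193501330912 [ 0.96566754  1.28599018 -1.27847767]
206.22916666666666 216.9375 96.0 [0.60608874 0.21654445 0.03      ]
[-3.94204877e-02 -2.49450506e-01 -3.73258141e-05]
```

The grip is firm: opening 0.516 (45 mm) at 30 N. I'll slide to about 30 mm short of the bit and look again.

>>> jog_arm(rows=[[[-0.001,-0.008,0,0],[-0.003,-0.016,0,0],[-0.004,-0.022,0,0],[-0.004,-0.025,0,0],[-0.004,-0.025,0,0],[-0.004,-0.025,0,0],[-0.004,-0.025,0,0],[-0.004,-0.025,0,0],[-0.004,-0.022,0,0],[-0.003,-0.017,0,0],[-0.001,-0.009,0,0],[0,0,0,0],[0,0,0,0],[0,0,0,0]]])

```text
time_s: 7.45
tcp_pos: [0.4335, 0.0198, 0.0732]
ee_rot: [[-0.988, 0.153, -0.002], [0.153, 0.988, -0.001], [0.001, -0.001, -1.0]]
wrist_force: [-1.9, -3.0, 2.6]
gripper_width: 0.512
gripper_force: 30.0
```

Run:
```python
from h import *
import cv2
s=sense();print(s["time_s"],s["tcp_pos"],s["gripper_width"],s["gripper_force"],s["wrist_force"])
a=capture("scene")[:,:,::-1];w=capture("wrist")[:,:,::-1]
cv2.imwrite("pics/s3.png",a);cv2.imwrite("pics/w3.png",w)
c=cv2.resize(a[90:290,170:370],None,fx=3,fy=3,interpolation=cv2.INTER_CUBIC)
cv2.imwrite("pics/s3c.png",c)
# dot predicted from the grasp
R=s["ee_rot"];tg=np.array([.43209558,.24198096]);d0=np.array([.60608874,.21654445])
print("dot pred",s["tcp_pos"][:2]+d0-tg)
for p in([.607,-.036,.055],[.607,-.036,.287],[*(s["tcp_pos"][:2]+d0-tg),.03]):
  q=np.array(proj("scene",p));print(q,(q-[170,90])*3,proj("wrist",p))
```

```text
7.45 [0.43350584 0.01979969 0.0732264 ] 0.5123327516967966 29.988716281950474 [-1.91937031 -3.04763681  2.55235923]
dot pred [ 0.607499   -0.00563682]
[276.07599085 241.50557391] [318.22797254 454.51672174] (np.float64(252.67179886439368), np.float64(746.6105694771398))
[270.17988923 102.35728686] [300.53966769  37.07186057] (np.float64(595.0611707681212), np.float64(-2336.0860191477104))
[291.74082386 259.63175451] [365.22247159 508.89526354] (np.float64(323.8962970734566), np.float64(665.0016357830727))
```

View pics/s3c.png

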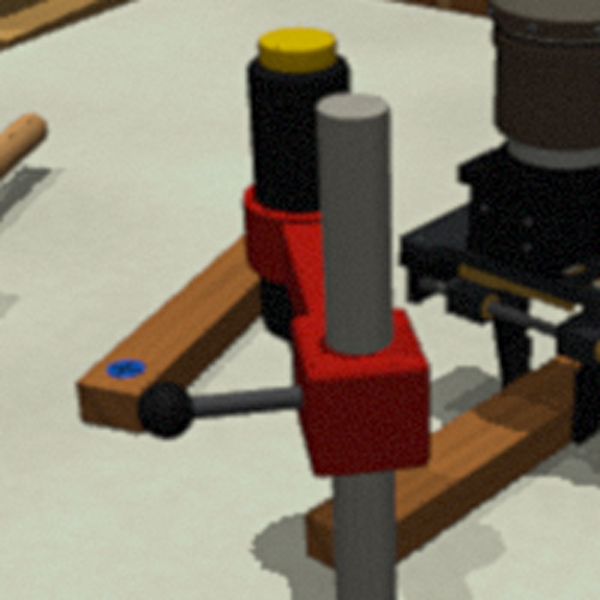

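The scene crop shows the bit and the rail's dot end hidden behind the column. The yellow cap's top is centred at crop (297.5,40), which is full-frame (269.2,103.3). I'll combine this with the top view.

Run:
```python
from h import *
a=ray("scene",269.2,103.3,.287);b=ray("top",347.46,167.9,.287);print(a,b)
# dot mean of top measures vs. grasp geometry
s=sense();dot=s["tcp_pos"]+np.array([.60608874,.21654445,0])-np.array([.43209558,.24198096,0])
for t in (b,(a+b)/2): print(t,(s["ee_rot"].T@(t-dot))[:2])
```

```text
[ 0.61121229 -0.03472737  0.287     ] [ 0.60727951 -0.03622874  0.287     ]
[ 0.60727951 -0.03622874  0.287     ] [-0.00413721 -0.03054871]
[ 0.6092459  -0.03547805  0.287     ] [-0.00596608 -0.02950685]
```

>>> jog_arm(rows=[[[-0.001,-0.006,0,0],[-0.001,-0.009,0,0],[-0.002,-0.009,0,0],[-0.001,-0.006,0,0],[0,0,0,0],[0,0,0,0],[0,0,0,0]]])

```text
time_s: 8.43
tcp_pos: [0.4344, -0.0105, 0.0732]
ee_rot: [[-0.988, 0.153, -0.0], [0.153, 0.988, -0.0], [0.0, -0.0, -1.0]]
wrist_force: [-1.1, -1.8, -0.5]
gripper_width: 0.513
gripper_force: 30.0
```

>>> jog_arm(rows=[[[0,0,0,0],[0,0,0,0],[0,0,0,0],[0,0,0,0],[0,0,0,0],[0,0,0,0],[0,0,-0.01,0],[0,0,-0.03,0],[0,0,-0.035,0],[0,0,-0.035,0],[0,0,-0.03,0],[0,0,0,0],[0,0,0,0]]], claw=1)

```text
time_s: 10.05
tcp_pos: [0.4339, -0.0106, 0.2131]
ee_rot: [[-0.988, 0.153, -0.001], [0.153, 0.988, 0.0], [0.001, 0.0, -1.0]]
wrist_force: [-0.2, -0.2, -0.2]
gripper_width: 1.0
gripper_force: 0.0
```

Run:
```python
from h import *
s=sense();print(s["time_s"],s["tcp_pos"],s["joints"])
m=camera_model("wrist");R=s["ee_rot"];o=R.T@(m["eye"]-s["tcp_pos"]);C=R.T@m["rotation"];f=1
print(o)
# candidate look poses: turn a about tool z, TCP at p
from scipy.spatial.transform import Rotation as Ro
for a in(-90,90):
  R2=R@Ro.from_euler('z',a,degrees=True).as_matrix()
  for x in(.40,.43,.46):
   for z in(.21,.25):
    for y in(-.10,.03,.06):
     p=np.array([x,y,z]);mm=dict(m,eye=p+R2@o,rotation=R2@C)
     q=[np.round(proj("w",t,mm)) for t in([.608,-.036,.03],[.608,-.036,.055])]
     if all(0<t[0]<640 and 0<t[1]<280 for t in q):print(a,p,q,(R.T@(p-s["tcp_pos"])))
```

```text
10.05 [ 0.43391801 -0.0105656   0.21309028] [ 2.01935977e+01  8.10475590e+00 -3.16848090e+01 -3.09233771e-02
 -5.02343747e+01 -1.18974950e+02]
[ 0.07751673  0.00066646 -0.09076601]
-90 [0.4  0.03 0.25] [array([ 31., 172.]), array([  6., 178.])] [ 0.03974629  0.03490423 -0.03688161]
-90 [0.43 0.03 0.21] [array([ 34., 174.]), array([  6., 180.])] [0.01007688 0.03948798 0.00310232]
-90 [0.43 0.03 0.25] [array([ 70., 166.]), array([ 48., 171.])] [ 0.01009954  0.0394944  -0.03689767]
-90 [0.43 0.06 0.25] [array([ 56., 125.]), array([ 33., 126.])] [ 0.0146897   0.06914116 -0.03689032]
-90 [0.46 0.03 0.21] [array([ 79., 167.]), array([ 55., 173.])] [-0.01956988  0.04407815  0.00308626]
-90 [0.46 0.06 0.21] [array([ 63., 119.]), array([ 37., 120.])] [-0.01497972  0.07372491  0.00309362]
-90 [0.46 0.03 0.25] [array([109., 160.]), array([ 91., 164.])] [-0.01954722  0.04408456 -0.03691373]
-90 [0.46 0.06 0.25] [array([ 97., 118.]), array([ 77., 119.])] [-0.01495706  0.07373132 -0.03690638]
90 [ 0.4  -0.1   0.25] [array([602.,  85.]), array([627.,  82.])] [ 0.01985559 -0.09356506 -0.03691348]
90 [0.4  0.03 0.25] [array([596., 258.]), array([618., 270.])] [ 0.03974629  0.03490423 -0.03688161]
90 [ 0.43 -0.1   0.21] [array([594.,  89.]), array([622.,  87.])] [-0.00981382 -0.08898131  0.00307045]
90 [ 0.43 -0.1   0.25] [array([558.,  92.]), array([579.,  90.])] [-0.00979116 -0.08897489 -0.03692954]
90 [0.43 0.03 0.25] [array([558., 263.]), array([576., 275.])] [ 0.01009954  0.0394944  -0.03689767]
90 [ 0.46 -0.1   0.21] [array([544.,  97.]), array([567.,  95.])] [-0.03946058 -0.08439114  0.00305439]
90 [ 0.46 -0.1   0.25] [array([515.,  99.]), array([532.,  97.])] [-0.03943792 -0.08438473 -0.0369456 ]
```

>>> jog_arm(rows=[[[0,0.023,-0.006,0],[0,0.023,-0.006,0],[0,0,0,-0.175],[0,0,0,-0.175],[0,0,0,-0.175],[0,0,0,-0.175],[0,0,0,-0.175],[0,0,0,-0.175],[0,0,0,-0.175],[0,0,0,-0.175],[0,0,0,-0.175],[0,0,0,0],[0,0,0,0],[0,0,0,0]]])

```text
time_s: 11.8
tcp_pos: [0.4414, 0.035, 0.225]
ee_rot: [[-0.15, -0.989, -0.001], [-0.989, 0.15, -0.0], [0.0, 0.001, -1.0]]
wrist_force: [-0.1, -0.8, 0.8]
gripper_width: 1.003
gripper_force: 0.0
```

Run:
```python
from h import *
import cv2,pickle
m=camera_model("wrist");w=capture("wrist")[:,:,::-1];t=capture("top")[:,:,::-1];pickle.dump(m,open("w4.pkl","wb"))
cv2.imwrite("pics/w4.png",w);cv2.imwrite("pics/w4c.png",cv2.resize(w[80:280,0:200],None,fx=3,fy=3,interpolation=cv2.INTER_CUBIC))
cv2.imwrite("pics/t4c.png",cv2.resize(t[130:400,230:430],None,fx=2.2,fy=2.2,interpolation=cv2.INTER_CUBIC))
for p in([.608,-.036,.03],[.608,-.036,.055]):
  q=np.array(proj("w",p,m));print(q,(q-[0,80])*3)
```

```text
[ 62.67065075 159.03517286] [188.01195226 237.10551859]
[ 38.53037709 163.41470064] [115.59113128 250.24410191]
```

View pics/w4c.png

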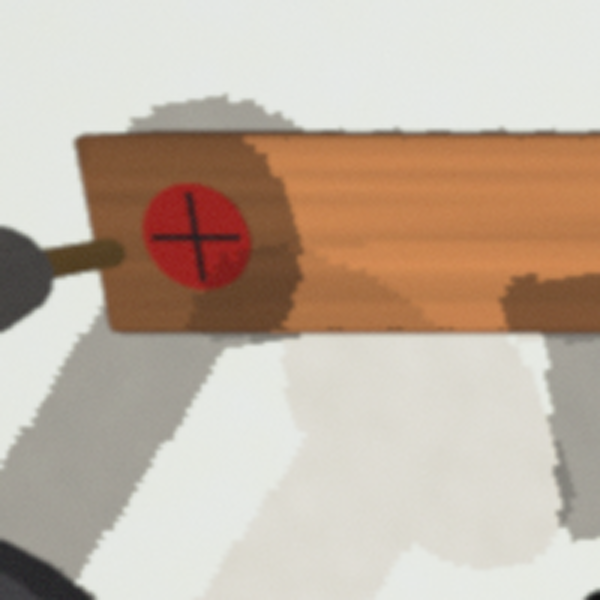

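The wrist crop shows the dot's cross at (196,237) and the bit tip's end centred at about (117,252), so the two almost line up. I'll convert both to world positions.

Run:
```python
from h import *
import pickle
m=pickle.load(open("w4.pkl","rb"))
d=ray("w",196/3,80+237/3,.03,m);t=ray("w",117/3,80+252/3,.055,m);print(d,t,1e3*(t-d)[:2]);print(ray("w",122/3,80+251/3,.055,m))
```

```text
[ 0.60621202 -0.03575438  0.03      ] [ 0.60783345 -0.03561124  0.055     ] [1.62142308 0.14314185]
[ 0.60674437 -0.03565429  0.055     ]
```

The dot is within 2 mm of the bit's axis, the rail is released, and the arm is clear. I'll hand the job in.

```bash
python3 -c "
from station import *
print(finish_job())"
```

```text
the job is handed in; nothing more can be done
None
```

The red-dot rail was slid flat along the bench, released with its dot measured about 2 mm from the point under the drill bit, and handed in at about 12 s, with no move made near the drill stand or the blue rail.

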